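# Fill the gnaw-block trough and set it out for the cage

## Task

Set the empty steel trough squarely inside the taped outline under the chute, then lift the gate so that all three wooden gnaw blocks slide down into the trough. Carry the filled trough, level, to the other long taped outline on the bench and set it down squarely inside that one. Put the trough down gently both times, let no block fall on the bench, and leave the other loose things where they are.

Things in the scene. Friction and masses are not known exactly. Their poses are not given: they have to be found in the camera images.
- trough: open-topped rectangular stainless trough, 160 long (its x) x 66 wide (its y) x 55 high, walls and floor 4 thick, about 0.2 kg; origin at the centre of its underside, z up. It stands on the bench. It can be gripped across its 66 mm width from above
- dispenser: fixed dispenser: open steel chute on a grey stand. Origin: on the bench, centre of the white taped outline under the chute (inner size 184 along x, 90 along y). The 40 wide chute lies over its x axis, descending at 35 degrees towards -x; lip at x = 55, 100 above the bench. Stand (base 130 wide, 12 high) from x = 105 back. Nothing overhead for x below 45
- spot (a point): centre of the taped outline under the chute, on the bench (the dispenser's origin)
- lip (a point): middle of the chute's lower lip, floor level of the chute, 100 above the bench; the chute's side walls stand 32 above its floor
- gate (a joint): upright steel slide gate that closes the chute 24 mm behind the lip: 0 = shut, grows as it is lifted straight up, 0.060 = fully up; the blocks pass from about 0.035. It is stiff enough (3 N) to stay where it is left
- gate_handle (a point): centre of the gate's handle, a grey upright fin 50 long (along the dispenser's x) x 14 thick (its y) x 34 high; when shut it is about 220 above the bench, its underside 30 above the gate's guides, clear all round
- mark_long: the other long outline: flat white tape rectangle on the bench, inner size 184 (its x) x 90 (its y), tape 6 wide; origin at its centre. The filled trough belongs here, lengthwise along x, either way round
- mark_round: round outline of white tape on the bench, 100 across; the drinking bottle stands in it. Not for the trough
- block0_mid (a point): centre of wooden gnaw block 0 (60 x 24 x 24, 20 g); the three wait end to end on the chute, block 0 against the gate
- block1_mid (a point): centre of wooden gnaw block 1 (60 x 24 x 24, 20 g); the three wait end to end on the chute, block 0 against the gate
- block2_mid (a point): centre of wooden gnaw block 2 (60 x 24 x 24, 20 g); the three wait end to end on the chute, block 0 against the gate
- bottle: drinking bottle, clear, 66 across, 150 high, upright in the round outline; leave it. Origin under its centre
- jar: white jar with lid, 62 across, 85 high; leave it. Origin under its centre
- shelter: cardboard tunnel shelter, 100 x 59 x 55 high; leave it. Origin under its centre
- brush: hand brush lying on the bench near the robot; leave it. Origin under its middle
- scoop: long spoon lying on the bench near the robot; leave it. Origin under its middle
Things that resemble listed ones, but are neither listed nor needed, are in the scene too. Leave any turquoise look-alike of the part that bears block2_mid alone.

How it is judged (in metres and radians):
On the way, in this order (a step that is already met when the one before it is completed fails the run):
1. the empty trough stands squarely in the outline under the chute, with the gate still shut (horizontal distance between trough and spot below 0.02 m and angle between the x axis of trough and the x axis of dispenser, either way round below 0.17 rad and height (world z) of trough below 0.006 m and angle between trough's own z axis and vertical below 0.08 rad and linear speed of trough below 0.03 m/s and value of joint gate below 0.01 m and contact force between the fingers and trough below 0.5 N), for 0.2 s.
2. the gate is lifted and all three blocks lie in the trough, still in the outline under the chute (horizontal distance between trough and spot below 0.02 m and angle between the x axis of trough and the x axis of dispenser, either way round below 0.17 rad and height (world z) of trough below 0.006 m and angle between trough's own z axis and vertical below 0.08 rad and linear speed of trough below 0.03 m/s and x of block0_mid in the frame of trough between -0.078 and 0.078 m and y of block0_mid in the frame of trough between -0.032 and 0.032 m and z of block0_mid in the frame of trough between 0 and 0.064 m and x of block1_mid in the frame of trough between -0.078 and 0.078 m and y of block1_mid in the frame of trough between -0.032 and 0.032 m and z of block1_mid in the frame of trough between 0 and 0.064 m and x of block2_mid in the frame of trough between -0.078 and 0.078 m and y of block2_mid in the frame of trough between -0.032 and 0.032 m and z of block2_mid in the frame of trough between 0 and 0.064 m and value of joint gate above 0.025 m), for 0.2 s.
At the end, for the whole second after the job is handed in: The trough rests upright on the bench in the other long outline, centre within 20 mm and length within 0.17 rad of the outline's, with all three blocks inside it (lying, leaning or standing; centres between its walls, at most 64 mm above its underside) (horizontal distance between trough and mark_long below 0.02 m and angle between the x axis of trough and the x axis of mark_long, either way round below 0.17 rad and height (world z) of trough below 0.006 m and angle between trough's own z axis and vertical below 0.08 rad and linear speed of trough below 0.03 m/s and x of block0_mid in the frame of trough between -0.078 and 0.078 m and y of block0_mid in the frame of trough between -0.032 and 0.032 m and z of block0_mid in the frame of trough between 0 and 0.064 m and x of block1_mid in the frame of trough between -0.078 and 0.078 m and y of block1_mid in the frame of trough between -0.032 and 0.032 m and z of block1_mid in the frame of trough between 0 and 0.064 m and x of block2_mid in the frame of trough between -0.078 and 0.078 m and y of block2_mid in the frame of trough between -0.032 and 0.032 m and z of block2_mid in the frame of trough between 0 and 0.064 m); the robot touches nothing.
It fails at once if the trough is tipped by more than 0.5 rad (angle between trough's own z axis and vertical above 0.5 rad).
It fails at once if the trough is dropped: it reaches the bench faster than 0.45 m/s (height (world z) of trough below 0.015 m and linear speed of trough above 0.45 m/s).
It fails at once if a block falls on the bench (contact force between any of block0, block1, block2 and table above 0.05 N).
It fails at once if the bottle, jar, shelter, brush or spoon is displaced by more than 30 mm (distance of any of bottle, jar, shelter, brush, scoop from where it was at the start of the episode above 0.03 m).
It also fails if it takes over 72 s, if anything falls off the work surface, if the arm or the gripper's body presses on something with over 40 N, if the wrist force passes 120 N, or if a joint passes its speed limit or range.

## Robot

A 6-joint arm with a two-finger parallel gripper is mounted at the origin on the work surface. World frame = base frame: x ahead of the robot, y to its left, z up, the work surface at z = 0. Lengths are in mm, angles in rad, forces in N, time in s.
With the tool pointing down it reaches from about 350 to 925 mm from the base axis. Payload 6.4 kg.
Tool frame: the origin (TCP) lies at the very end of the fingers, on their centre line; the grasp point (between the pads) lies 19 mm behind it; z points along the fingers, y is the line along which they close (so a half turn about z gives the same grasp; the last joint's range is limited). The gripper opens to 85 mm and grips with 20 to 120 N. Pads are 22 mm wide; open, the fingers measure 114 mm over their backs; the gripper's body (76 mm by 85 mm) begins 54 mm behind the grasp point. The pads swing forward as they close: fully open they stand 13 mm farther back than shut.
Start: joints at [-1.476, 0.245, 1.558, -0, 1.339, -0.174], TCP at [172.628, -626.669, 231.29] pointing down, gripper open.
Joint ranges: [-3.13, 3.13], [-1.02, 2.26], [0.13, 2.54], [-0.95, 4.09], [0.21, 2.88], [-2.74, 2.74]. Speed limits (rad/s): [2.57, 2.57, 3.14, 3.14, 3.14, 3.14].

## Interface

Orientations are given as a unit quaternion [w, x, y, z].
In Python, from station import r gives the robot as it stands. The module is installed in compiled form; this text tells all that it offers.
- The arm moves only by the tool arm_command, never from a script. Its argument "increments" is a list of rows, each a list of 6 numbers: the shift along the tool's x, y, z in units of 0.02 m (1.0 is 0.02 m), then the turn, a rotation vector about the tool's x, y, z in units of 30 degrees (1.0 is 30 degrees). A call has 1 to 5 rows; each row shifts and turns the commanded pose from where the row before left it, along the tool's axes as they then stand; what a row does not reach is not made up. A row lasts 1/10 s, in which the tool goes at most 50 mm and 8.59 degrees, less where a joint would pass 70% of its speed; a pose out of reach is approached as far as the arm can. A call with a number of a shift or a turn outside -1 to 1 is refused whole. A call with a gripper value outside its range is refused whole. "grip" is the opening, from -1 (shut) to 1 (fully open), set as the call begins (left out, the last holds). The fingers move at their own pace and stop on an object; "squeeze" is the grip in N (left out, the last holds). Time passes only in rows, so rows that do not move let the fingers close. It gives the time, the measured TCP pose, the force, the opening and the grip force at its end, in the units of the state.
- r.read_state(): the state, without advancing time (a new reading comes with each control period).
- r.grab_frame(name): name is "scene" or "side" or "wrist"; returns a dict with "pixels" (384x512x3 uint8, red, green, blue), "z_map" (384x512 float32, mm along the optical axis (not along the pixel's ray), 0 where there is no reading), "K" (3x3 intrinsics, pixels), "T" (4x4, takes a point from camera to world coordinates). Camera axes: x right, y down, z forward; pixel columns grow to the right and rows downward; lengths in mm; the calibration is good to about 2 mm. The wrist camera is an equidistant fisheye: a pixel r from the principal point sees the ray r / f radians off the axis. A picture is of the moment at which its call begins.
- r.sign_off(): hands the job in; it is judged then, once.
The state is a dict: "clock": time; "joint_pos": joint angles; "joint_velocities": joint speeds; "joint_torque": joint torques, N m; "eef_pos": TCP position; "eef_rot": TCP orientation; "ft_force": force on the tool from outside, world axes, zero at the start; "ft_torque": the same for the moment, N m; "opening": finger opening in mm; "finger_force": force on a finger pad.
Only numpy, scipy, OpenCV 4.12 (cv2) and the standard library are available. Lean on these libraries where they do the work, as an engineer would, in place of code of your own. Each camera call takes 0.05 s, during which the arm holds its last target. There are 200 camera calls.

## Working session

There is one attempt and no reset: what is moved stays moved. The work goes in short steps, Python scripts to look and compute and a tool call to move; the robot and the scene stay as the last step left them, time stands still between calls to the robot, and variables do not carry over. Pictures are saved under pics/ and viewed, at most 10 in all, crops included, and the job is handed in when it is done.

Besides the shell and the picture viewer there is one more tool, called as name(argument=value, ...), one argument or row to a line, values as JSON. arm_command: Moves the arm, as the interface text tells. Its arguments: {"type":"object","properties":{"increments":{"type":"array"},"grip":{"type":"number"},"squeeze":{"type":"number"}},"required":["increments"]}

```bash
mkdir -p pics
cat > h.py <<'E'
import numpy as np, cv2, pickle
from station import r
def grab(n):
    f=r.grab_frame(n); return f
def world(f,u,v,z=None):
    "pixel -> world: by depth if z None else by ray onto plane z"
    K,T=f["K"],f["T"]
    d=np.array([(u-K[0,2])/K[0,0],(v-K[1,2])/K[1,1],1.])
    if z is None:
        return T[:3,:3]@(d*f["z_map"][int(v),int(u)])+T[:3,3]
    w=T[:3,:3]@d; return T[:3,3]+w*(z-T[2,3])/w[2]
def cloud(f):
    K,T,z=f["K"],f["T"],f["z_map"]; v,u=np.mgrid[:z.shape[0],:z.shape[1]]
    P=np.stack([(u-K[0,2])/K[0,0]*z,(v-K[1,2])/K[1,1]*z,z],-1)
    return P@T[:3,:3].T+T[:3,3]
E
python3 - <<'E'
from h import *
for n in("scene","side"):
    f=grab(n); pickle.dump(f,open(n+".pkl","wb"))
    cv2.imwrite(f"pics/{n}0.png",cv2.resize(f["pixels"][:,:,::-1],(800,600),interpolation=cv2.INTER_CUBIC))
    print(n,f["K"],f["T"].round(3),(f["z_map"]>0).mean())
print(r.read_state())
E
```

```text
scene [[421.65346151   0.         255.86807079]
 [  0.         421.65346151 186.40518776]
 [  0.           0.           1.        ]] [[ 7.320000e-01  5.390000e-01 -4.170000e-01  1.043557e+03]
 [ 6.810000e-01 -5.630000e-01  4.680000e-01 -5.908290e+02]
 [ 1.700000e-02 -6.270000e-01 -7.790000e-01  1.061741e+03]
 [ 0.000000e+00  0.000000e+00  0.000000e+00  1.000000e+00]] 0.9959920247395834
side [[367.32081908   0.         259.06569372]
 [  0.         367.32081908 190.80070667]
 [  0.           0.           1.        ]] [[-9.19000e-01 -3.07000e-01  2.47000e-01  3.14175e+02]
 [-3.94000e-01  7.11000e-01 -5.82000e-01  5.34078e+02]
 [ 3.00000e-03 -6.32000e-01 -7.75000e-01  9.05890e+02]
 [ 0.00000e+00  0.00000e+00  0.00000e+00  1.00000e+00]] 0.9961395263671875
{'clock': 0.1, 'joint_pos': array([-1.47612164e+00,  2.45771145e-01,  1.55890806e+00, -5.44408419e-06,
        1.33872237e+00, -1.74085409e-01]), 'joint_velocities': array([ 0.00029897, -0.00039935, -0.00149755,  0.00146125, -0.0019657 ,
       -0.00090061]), 'joint_torque': array([ 4.08110336e-04, -4.30668747e+01, -3.27130795e+01, -1.97591512e-04,
        2.82204535e-03,  6.41446704e-06]), 'eef_pos': array([ 172.56271627, -626.14196079,  230.26473778]), 'eef_rot': array([-9.03856637e-04,  9.90984091e-01,  1.33976541e-01,  3.32562367e-05]), 'ft_force': array([-0.92451005,  0.38683707, -0.61861498]), 'ft_torque': array([ 0.0012158 ,  0.02114041, -0.02606877]), 'finger_force': 0.0, 'opening': 85.49087741382348}
```

View pics/scene0.png

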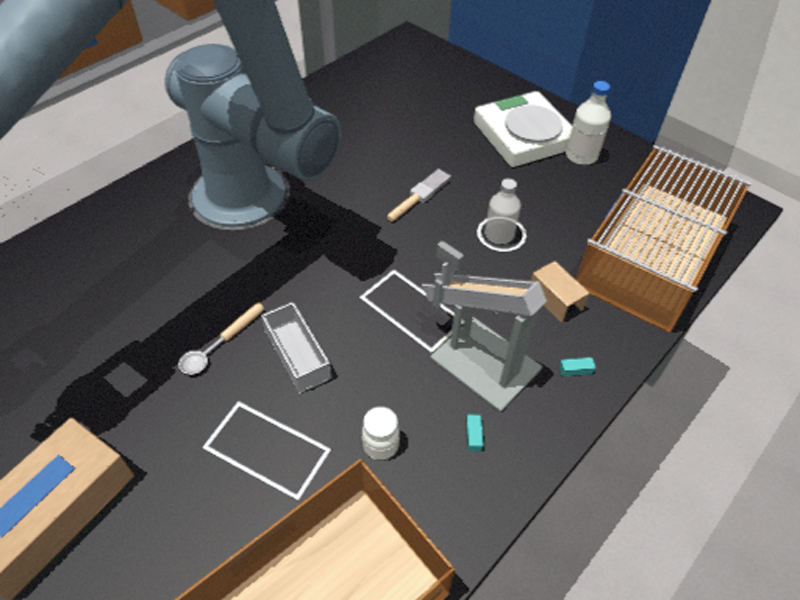

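View pics/side0.png

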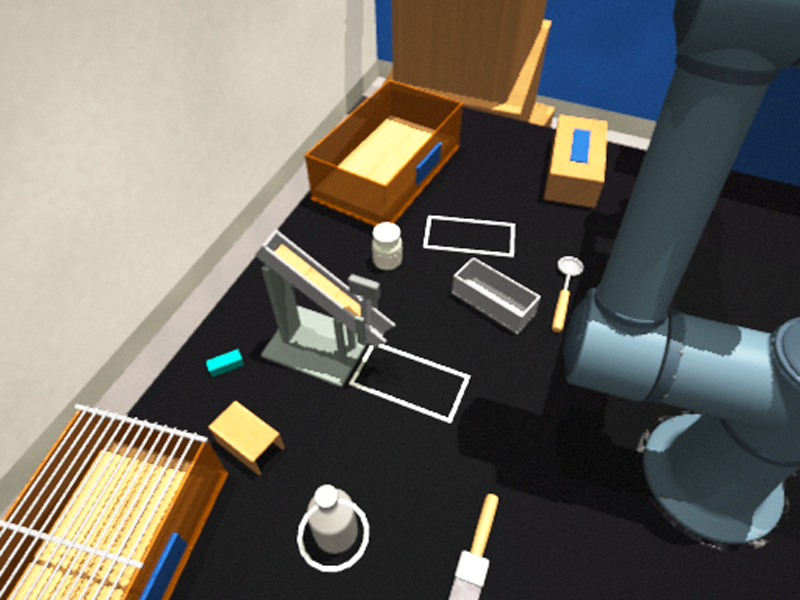

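The scene view (800x600) shows the trough at about (297,345), the target outline at (267,450), the chute outline at (405,310) and the gate handle at (450,253). In the side view they are at (495,295), (470,236), (412,380) and (364,287). Next I'll measure each of them in both views.

```bash
cat > meas.py <<'E'
from h import *
S=512/800
def rect(P,name):
    (c,s,a)=cv2.minAreaRect(P[:,:2].astype(np.float32))
    if s[0]<s[1]: s=s[::-1]; a+=90
    print(name,"c",np.round(c,1),"size",np.round(s,1),"ang",round((a+90)%180-90,2),"n",len(P))
def white(f,box):
    x0,y0,x1,y1=[int(b*S) for b in box]; m=np.zeros(f["z_map"].shape,bool); m[y0:y1,x0:x1]=1
    p=f["pixels"].astype(int); return m&(p.min(2)>170)&(p.max(2)-p.min(2)<40)
for n,ml,md,tr,ha in(("scene",(195,395,340,505),(350,262,452,360),(255,290,340,400),(425,235,470,275)),
            ("side",(415,208,525,262),(345,340,478,425),(445,250,545,340),(343,270,385,305))):
    f=pickle.load(open(n+".pkl","rb")); C=cloud(f)
    for nm,b in(("long",ml),("disp",md)):
        m=white(f,b); k,l,st,_=cv2.connectedComponentsWithStats(m.astype(np.uint8),connectivity=8)
        m=l==1+st[1:,4].argmax(); v,u=np.nonzero(m)
        P=np.array([world(f,a,c,0) for a,c in zip(u,v)]); rect(P,n+" "+nm)
        print("  depth z med",np.median(C[m][:,2]).round(1))
    x0,y0,x1,y1=[int(b*S) for b in tr]; Q=C[y0:y1,x0:x1].reshape(-1,3)
    print("  max z",np.percentile(Q[:,2],[90,97,99,100]).round(1)); R=Q[(Q[:,2]>47)&(Q[:,2]<62)]; rect(R,n+" trough rim"); print(np.median(R[:,2]))
    R=Q[(Q[:,2]>12)&(Q[:,2]<62)]; rect(R,n+" trough all")
    x0,y0,x1,y1=[int(b*S) for b in ha]; Q=C[y0:y1,x0:x1].reshape(-1,3)
    R=Q[(Q[:,2]>205)&(Q[:,2]<245)]; rect(R,n+" handle"); print("  z",np.percentile(R[:,2],[0,2,50,98,100]).round(1))
E
python3 meas.py
```

```text
scene long c [ 544.3 -367.3] size [198.3 103.5] ang 15.2 n 542
  depth z med 0.2
scene disp c [521.3  30.3] size [197.7 103.8] ang -0.03 n 259
  depth z med 0.4
  max z [  39.2   54.    56.3 1061.7]
scene trough rim c [ 436.9 -203.5] size [164.2  67.3] ang -17.71 n 258
53.09567196817051
scene trough all c [ 410.9 -195.2] size [220.4  69.8] ang -16.25 n 732
scene handle c [601.4  23.7] size [49.8 24.2] ang -3.35 n 206
  z [205.2 208.6 229.9 241.2 242.8]
side long c [ 543.5 -371.9] size [199.5 106.5] ang 15.29 n 323
  depth z med 2.8
side disp c [519.   26.1] size [195.1 105.1] ang 0.01 n 443
  depth z med 2.7
  max z [ 46.7  56.5  58.4 905.9]
side trough rim c [ 433.5 -204.9] size [159.7  70.7] ang -17.07 n 341
54.44990625528726
side trough all c [ 433.6 -204.7] size [160.2  71. ] ang -16.77 n 1116
side handle c [597.4  30.9] size [50.3 23.4] ang -2.79 n 260
  z [207.  209.3 232.9 242.5 243.9]
```

Both views agree to within about 4 mm, and the sizes and heights check out:

| Item | Centre (x, y) mm | Angle or height |
|---|---|---|
| Chute outline | (520, 28) | 0° |
| Target outline | (544, -369.6) | 15.2° |
| Trough | (435, -204) | -17.2°, rim about 54 mm |
| Handle | (599, 27) | z about 205–242 mm |

I'll turn the tool first, then travel to the trough.

arm_command(
  increments=[
    [0, 0, 0, 0, 0, 0.217],
    [0, 0, 0, 0, 0, 0.217],
    [0, 0, 0, 0, 0, 0.217],
    [0, 0, 0, 0, 0, 0.217],
    [0, 0, 0, 0, 0, 0.217],
  ],
  grip=1,
)

```text
clock: 0.6
eef_pos: [172.6, -626.3, 230.6]
eef_rot: [-0.001, 0.988, -0.151, -0.0]
ft_force: [0.7, -0.0, -0.5]
opening: 85.3
finger_force: 0.0
```

arm_command(
  increments=[
    [0.22, -0.96, 0, 0, 0, 0],
    [0.22, -0.96, 0, 0, 0, 0],
    [0.22, -0.96, 0, 0, 0, 0],
    [0.22, -0.96, 0, 0, 0, 0],
    [0.22, -0.96, 0, 0, 0, 0],
  ],
)

```text
clock: 1.1
eef_pos: [222.2, -540.4, 230.7]
eef_rot: [-0.001, 0.989, -0.149, -0.0]
ft_force: [0.5, -0.0, 0.6]
opening: 85.1
finger_force: 0.0
```

arm_command(
  increments=[
    [0.22, -0.96, 0, 0, 0, 0],
    [0.22, -0.96, 0, 0, 0, 0],
    [0.22, -0.96, 0, 0, 0, 0],
    [0.22, -0.96, 0, 0, 0, 0],
    [0.22, -0.96, 0, 0, 0, 0],
  ],
)

```text
clock: 1.6
eef_pos: [272.0, -454.8, 231.3]
eef_rot: [0.0, 0.989, -0.149, 0.0]
ft_force: [0.1, 0.1, -0.5]
opening: 85.4
finger_force: 0.0
```

arm_command(
  increments=[
    [0.22, -0.96, 0, 0, 0, 0],
    [0.22, -0.96, 0, 0, 0, 0],
    [0.22, -0.96, 0, 0, 0, 0],
    [0.22, -0.96, 0, 0, 0, 0],
    [0.22, -0.96, 0, 0, 0, 0],
  ],
)

```text
clock: 2.1
eef_pos: [321.3, -369.5, 231.4]
eef_rot: [0.0, 0.989, -0.149, 0.0]
ft_force: [0.1, 0.1, 0.5]
opening: 85.6
finger_force: 0.0
```

arm_command(
  increments=[
    [0.22, -0.96, 0, 0, 0, 0],
    [0.22, -0.96, 0, 0, 0, 0],
    [0.22, -0.96, 0, 0, 0, 0],
    [0.22, -0.96, 0, 0, 0, 0],
    [0.22, -0.96, 0, 0, 0, 0],
  ],
)

```text
clock: 2.6
eef_pos: [370.5, -284.2, 231.3]
eef_rot: [0.0, 0.989, -0.149, 0.0]
ft_force: [0.5, -0.4, -0.7]
opening: 85.6
finger_force: 0.0
```

arm_command(
  increments=[
    [0.22, -0.96, 0, 0, 0, 0],
    [0.22, -0.96, 0, 0, 0, 0],
    [0.22, -0.96, 0, 0, 0, 0],
    [0.22, -0.96, 0, 0, 0, 0],
    [0.22, -0.96, 0, 0, 0, 0],
  ],
)

```text
clock: 3.1
eef_pos: [419.6, -198.9, 231.4]
eef_rot: [0.0, 0.989, -0.149, 0.0]
ft_force: [0.4, 0.4, -0.1]
opening: 85.6
finger_force: 0.0
```

arm_command(
  increments=[
    [0, 0, 1, 0, 0, 0],
    [0, 0, 1, 0, 0, 0],
    [0, 0, 1, 0, 0, 0],
    [0, 0, 1, 0, 0, 0],
    [0, 0, 0.5, 0, 0, 0],
  ],
)

```text
clock: 3.6
eef_pos: [418.5, -199.0, 139.6]
eef_rot: [-0.001, 0.989, -0.149, -0.001]
ft_force: [0.6, 0.1, 1.4]
opening: 85.3
finger_force: 0.0
```

Run:
```python
from h import *
f=grab("wrist"); pickle.dump(f,open("w1.pkl","wb")); cv2.imwrite("pics/w1.png",f["pixels"][:,:,::-1]); print(f["K"],f["T"].round(3),r.read_state()["eef_pos"])
```

```text
[[297.31863964   0.         250.06628653]
 [  0.         297.31863964 187.50887737]
 [  0.           0.           1.        ]] [[-2.94000e-01 -9.17000e-01 -2.69000e-01  4.88498e+02]
 [-9.56000e-01  2.81000e-01  8.40000e-02 -2.20844e+02]
 [-1.00000e-03  2.82000e-01 -9.59000e-01  2.80743e+02]
 [ 0.00000e+00  0.00000e+00  0.00000e+00  1.00000e+00]] [ 418.0201547  -198.82666947  138.6707311 ]
```

View pics/w1.png

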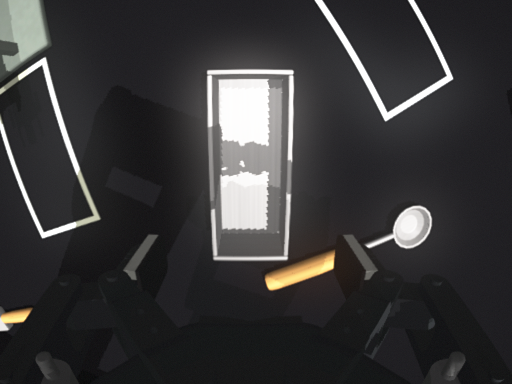

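The wrist view shows the trough centred between the fingers, with rim corners at (208,71), (293,71), (288,259) and (214,259). I'll check the rim position from the wrist camera.

```bash
cat >> h.py <<'E'
def fish(f,u,v,z):
    K,T=f["K"],f["T"]; d=np.array([(u-K[0,2]),(v-K[1,2])])/K[0,0]; t=np.hypot(*d)
    w=T[:3,:3]@np.array([*(d/t*np.sin(t)),np.cos(t)]); return T[:3,3]+w*(z-T[2,3])/w[2]
E
python3 - <<'E'
from h import *
f=pickle.load(open("w1.pkl","rb"))
P=np.array([fish(f,u,v,55) for u,v in((207.5,70.5),(293.5,70.5),(289,260),(213.5,260))])
print(P.round(1),P.mean(0)); print([np.linalg.norm(P[i]-P[(i+1)%4]).round(1) for i in range(4)])
d=P[0]-P[3]+P[1]-P[2]; print(np.degrees(np.arctan2(d[1],d[0])))
E
```

```text
[[ 521.8 -197.5   55. ]
 [ 502.9 -259.1   55. ]
 [ 351.8 -214.3   55. ]
 [ 371.3 -151.1   55. ]] [ 436.97371228 -205.51094796   55.        ]
[np.float64(64.4), np.float64(157.6), np.float64(66.2), np.float64(157.6)]
-16.813519384499966
```

arm_command(
  increments=[
    [0, 0, 1, 0, 0, 0],
    [0, 0, 1, 0, 0, 0],
    [0, 0, 1, 0, 0, 0],
    [0, 0, 1, 0, 0, 0],
    [0, 0, 0.7, 0, 0, 0],
  ],
)

```text
clock: 4.15
eef_pos: [419.4, -200.3, 47.0]
eef_rot: [0.0, 0.989, -0.149, 0.0]
ft_force: [-0.4, 0.6, 0.4]
opening: 85.7
finger_force: 0.0
```

arm_command(
  increments=[
    [0, 0, 0.5, 0, 0, 0],
    [0, 0, 0.5, 0, 0, 0],
    [0, 0, 0, 0, 0, 0],
  ],
)

```text
clock: 4.45
eef_pos: [418.9, -200.0, 26.6]
eef_rot: [-0.0, 0.989, -0.149, -0.001]
ft_force: [-0.2, -0.6, -0.9]
opening: 85.7
finger_force: 0.0
```

arm_command(
  increments=[
    [0, 0, 0, 0, 0, 0],
    [0, 0, 0, 0, 0, 0],
    [0, 0, 0, 0, 0, 0],
    [0, 0, 0, 0, 0, 0],
    [0, 0, 0, 0, 0, 0],
  ],
  grip=-1,
  squeeze=30,
)

```text
clock: 4.95
eef_pos: [419.9, -200.8, 28.1]
eef_rot: [0.0, 0.989, -0.149, 0.001]
ft_force: [-1.0, 2.6, 5.3]
opening: 65.1
finger_force: 35.4
```

arm_command(
  increments=[
    [0, 0, -0.5, 0, 0, 0],
    [0, 0, -0.6, 0, 0, 0],
    [0, 0, 0, 0, 0, -0.19],
    [0, 0, 0, 0, 0, -0.19],
    [0, 0, 0, 0, 0, -0.19],
  ],
)

```text
clock: 5.45
eef_pos: [419.2, -200.5, 50.0]
eef_rot: [0.0, 1.0, 0.002, 0.0]
ft_force: [0.4, -0.4, -2.8]
opening: 65.3
finger_force: 34.7
```

arm_command(
  increments=[
    [0.3, -0.5, 0, 0, 0, 0],
    [0.3, -0.9, 0, 0, 0, 0],
    [0.3, -0.9, 0, 0, 0, 0],
    [0.3, -0.9, 0, 0, 0, 0],
    [0.3, -0.9, 0, 0, 0, 0],
  ],
)

```text
clock: 5.95
eef_pos: [449.7, -117.1, 49.6]
eef_rot: [-0.0, 1.0, -0.002, 0.0]
ft_force: [-0.6, -1.0, -2.5]
opening: 65.6
finger_force: 34.7
```

arm_command(
  increments=[
    [0, -0.9, 0, 0, 0, 0],
    [0, -0.9, 0, 0, 0, 0],
    [0, -0.9, 0, 0, 0, 0],
    [0, -0.9, 0, 0, 0, 0],
    [0, -0.9, 0, 0, 0, 0],
  ],
)

```text
clock: 6.45
eef_pos: [449.4, -27.0, 49.6]
eef_rot: [-0.0, 1.0, -0.002, 0.0]
ft_force: [0.6, 0.5, -1.7]
opening: 65.2
finger_force: 34.7
```

arm_command(
  increments=[
    [0, -0.9, 0, 0, 0, 0],
    [0, -0.9, 0, 0, 0, 0],
    [0, -0.6, 0, 0, 0, 0],
    [0, 0, 0, 0, 0, 0],
  ],
)

```text
clock: 6.85
eef_pos: [449.2, 20.9, 49.4]
eef_rot: [-0.0, 1.0, 0.0, -0.0]
ft_force: [-0.3, -0.5, -2.8]
opening: 65.3
finger_force: 34.8
```

arm_command(
  increments=[
    [0.6, -0.2, 0, 0, 0, 0],
    [0.7, -0.17, 0, 0, 0, 0],
    [0.7, 0, 0, 0, 0, 0],
    [0.66, 0, 0, 0, 0, 0],
    [0, 0, 0, 0, 0, 0],
  ],
)

```text
clock: 7.35
eef_pos: [504.4, 26.2, 49.9]
eef_rot: [0.0, 1.0, -0.001, 0.001]
ft_force: [-0.1, -0.7, -2.7]
opening: 65.2
finger_force: 34.8
```

Run:
```python
from h import *
f=grab("wrist"); g=grab("scene");pickle.dump((f,g),open("w2.pkl","wb")); cv2.imwrite("pics/w2.png",np.hstack([f["pixels"],cv2.resize(g["pixels"][120:264,200:372],(458,384))])[:,:800,::-1]); print(r.read_state()["eef_pos"])
```

```text
[502.29219522  26.56718383  49.13193331]
```

View pics/w2.png

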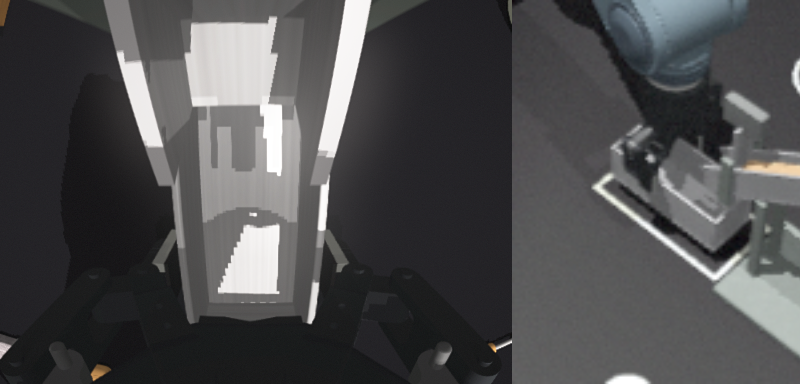

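The trough hangs just inside the outline, with the chute about 2–3 mm to +y of its centre (wrist view, chute centre u≈241 against trough u≈253). I'll correct that and lower gently.

arm_command(
  increments=[
    [0, -0.12, 0.2, 0, 0, 0],
    [0, 0, 0.25, 0, 0, 0],
    [0, 0, 0.25, 0, 0, 0],
    [0, 0, 0.2, 0, 0, 0],
    [0, 0, 0.1, 0, 0, 0],
  ],
)

```text
clock: 7.95
eef_pos: [502.1, 29.4, 28.6]
eef_rot: [-0.0, 1.0, -0.0, -0.001]
ft_force: [0.4, 0.5, -2.2]
opening: 65.4
finger_force: 34.8
```

arm_command(
  increments=[
    [0, 0, 0.1, 0, 0, 0],
    [0, 0, 0, 0, 0, 0],
  ],
)

```text
clock: 8.15
eef_pos: [502.7, 29.3, 28.2]
eef_rot: [0.0, 1.0, -0.0, -0.0]
ft_force: [-5.1, 0.3, 7.0]
opening: 65.5
finger_force: 35.9
```

arm_command(
  increments=[
    [0, 0, 0, 0, 0, 0],
    [0, 0, 0, 0, 0, 0],
    [0, 0, 0, 0, 0, 0],
    [0, 0, 0, 0, 0, 0],
    [0, 0, 0, 0, 0, 0],
  ],
  grip=1,
)

```text
clock: 8.65
eef_pos: [502.8, 29.3, 27.3]
eef_rot: [0.0, 1.0, -0.0, 0.0]
ft_force: [-0.4, -0.4, -0.8]
opening: 85.2
finger_force: 0.0
```

Run:
```python
from h import *
s=r.read_state(); print(s["opening"],s["finger_force"],s["eef_pos"])
f=grab("scene"); C=cloud(f)
# trough rim in the area
x=C.reshape(-1,3); m=(x[:,2]>47)&(x[:,2]<62)&(abs(x[:,0]-520)<90)&(abs(x[:,1]-28)<60)
(c,sz,a)=cv2.minAreaRect(x[m][:,:2].astype(np.float32)); print(c,sz,a)
```

```text
85.20616804502632 0.0 [502.7519987   29.26892719  27.31057427]
(520.6422729492188, 28.533796310424805) (162.31298828125, 111.3501968383789) 0.22535432875156403
```

Placed and released. I'll back off along -x, then rise.

arm_command(
  increments=[
    [-0.5, 0, -0.2, 0, 0, 0],
    [-0.9, 0, -0.3, 0, 0, 0],
    [-0.9, 0, -0.7, 0, 0, 0],
    [-0.6, 0, -1, 0, 0, 0],
    [0, 0, -1, 0, 0, 0],
  ],
)

```text
clock: 9.2
eef_pos: [442.0, 29.7, 91.1]
eef_rot: [-0.0, 1.0, -0.0, -0.001]
ft_force: [1.5, 1.2, -0.5]
opening: 85.4
finger_force: 0.0
```

arm_command(
  increments=[
    [0, 0, -1, 0, 0, 0],
    [0, 0, -1, 0, 0, 0],
    [0, 0, -1, 0, 0, 0],
    [0, 0, -1, 0, 0, 0],
    [0, 0, -1, 0, 0, 0],
  ],
)

```text
clock: 9.7
eef_pos: [443.8, 29.4, 192.0]
eef_rot: [-0.0, 1.0, -0.0, -0.0]
ft_force: [0.4, 0.4, 0.1]
opening: 85.2
finger_force: 0.0
```

arm_command(
  increments=[
    [0, 0, -1, 0, 0, 0],
    [0, 0, -1, 0, 0, 0],
    [0, 0, -1, 0, 0, 0],
    [0, 0, -0.7, 0, 0, 0],
    [0, 0, 0, 0, 0, 0],
  ],
)

```text
clock: 10.2
eef_pos: [445.3, 29.2, 267.4]
eef_rot: [0.0, 1.0, -0.0, 0.002]
ft_force: [0.0, -0.3, 0.4]
opening: 85.3
finger_force: 0.0
```

Run:
```python
from h import *
f=grab("wrist"); g=grab("scene"); s=grab("side"); pickle.dump((f,g,s),open("w3.pkl","wb"))
cr=lambda a,y,x:cv2.resize(a["pixels"][y:y+96,x:x+96],(300,300),interpolation=cv2.INTER_CUBIC)
cv2.imwrite("pics/w3.png",np.hstack([cv2.resize(f["pixels"],(800,600))[:,:500],np.vstack([cr(g,145,220),cr(s,165,215)])])[:,:,::-1]); print(r.read_state()["eef_pos"])
for q,b in((g,(145,175,272,302)),(s,(170,200,219,246))):
    C=cloud(q)[b[0]:b[1],b[2]:b[3]].reshape(-1,3); C=C[(C[:,2]>200)&(C[:,2]<250)]
    t=C[C[:,2]>np.percentile(C[:,2],97)-5]; print(t.min(0).round(1),t.max(0).round(1),t.mean(0).round(1),cv2.minAreaRect(t[:,:2].astype(np.float32)))
```

```text
[443.93820149  29.45635086 264.07242734]
[578.2  20.4 236.5] [627.   35.4 243. ] [601.9  27.1 239.1] ((602.6587524414062, 27.851560592651367), (48.70646286010742, 14.852848052978516), 3.456801652908325)
[573.   20.4 237.8] [622.4  35.3 244.5] [597.6  28.2 241.1] ((597.7535400390625, 27.866233825683594), (14.668774604797363, 49.49735641479492), 88.20980072021484)
```

View pics/w3.png

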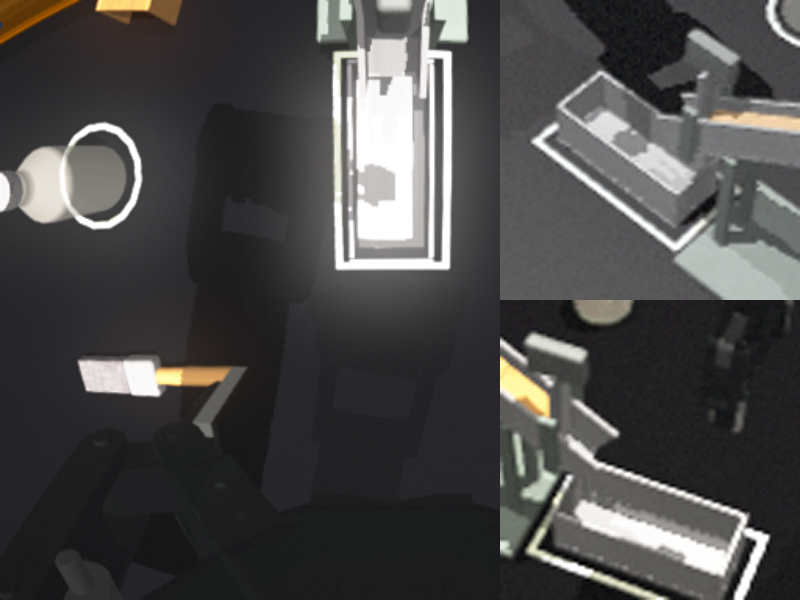

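The trough stands centred inside the outline. In the wrist crop its rim sits evenly within the tape, about (345–440, 50–265). The handle is at (600, 28) with its top at about 240 mm. Next I go over the handle.

arm_command(
  increments=[
    [0, 0, -1, 0, 0, 0],
    [0.9, 0, -0.5, 0, 0, 0],
    [1, 0, 0, 0, 0, 0],
    [1, 0, 0, 0, 0, 0],
    [1, 0, 0, 0, 0, 0],
  ],
)

```text
clock: 10.85
eef_pos: [522.8, 29.4, 293.6]
eef_rot: [-0.0, 1.0, -0.0, -0.001]
ft_force: [-0.3, 0.2, -0.5]
opening: 85.4
finger_force: 0.0
```

arm_command(
  increments=[
    [1, 0, 0, 0, 0, 0],
    [1, 0, 0, 0, 0, 0],
    [1, 0, 0, 0, 0, 0],
    [0.9, 0.07, 0, 0, 0, 0],
    [0, 0, 0, 0, 0, 0],
  ],
)

```text
clock: 11.35
eef_pos: [601.1, 27.6, 293.0]
eef_rot: [-0.0, 1.0, -0.001, -0.002]
ft_force: [-0.3, -0.4, 0.0]
opening: 85.6
finger_force: 0.0
```

arm_command(
  increments=[
    [0, 0, 1, 0, 0, 0],
    [0, 0, 1, 0, 0, 0],
    [0, 0, 0.8, 0, 0, 0],
    [0, 0, 0.6, 0, 0, 0],
    [0, 0, 0.4, 0, 0, 0],
  ],
)

```text
clock: 11.85
eef_pos: [599.9, 27.9, 217.8]
eef_rot: [-0.0, 1.0, -0.0, -0.001]
ft_force: [0.0, -0.0, 1.0]
opening: 85.6
finger_force: 0.0
```

arm_command(
  increments=[
    [0, 0, 0.2, 0, 0, 0],
    [0, 0, 0, 0, 0, 0],
    [0, 0, 0, 0, 0, 0],
    [0, 0, 0, 0, 0, 0],
    [0, 0, 0, 0, 0, 0],
  ],
  grip=-1,
  squeeze=40,
)

```text
clock: 12.35
eef_pos: [601.1, 28.0, 216.2]
eef_rot: [-0.0, 1.0, -0.0, 0.001]
ft_force: [-1.0, 3.9, 5.4]
opening: 13.1
finger_force: 42.7
```

arm_command(
  increments=[
    [0, 0, 0, 0, 0, 0],
    [0, 0, 0, 0, 0, 0],
    [0, 0, 0, 0, 0, 0],
    [0, 0, 0, 0, 0, 0],
  ],
)

```text
clock: 12.75
eef_pos: [601.1, 28.0, 216.2]
eef_rot: [-0.0, 1.0, -0.0, 0.001]
ft_force: [-1.2, 2.8, 6.7]
opening: 13.3
finger_force: 42.4
```

arm_command(
  increments=[
    [0, 0, -0.4, 0, 0, 0],
    [0, 0, -0.6, 0, 0, 0],
    [0, 0, -0.6, 0, 0, 0],
    [0, 0, -0.6, 0, 0, 0],
    [0, 0, -0.5, 0, 0, 0],
  ],
)

```text
clock: 13.25
eef_pos: [601.0, 28.0, 268.4]
eef_rot: [-0.0, 1.0, -0.0, 0.0]
ft_force: [4.8, 2.4, -4.4]
opening: 13.1
finger_force: 41.0
```

arm_command(
  increments=[
    [0, 0, 0, 0, 0, 0],
    [0, 0, 0, 0, 0, 0],
    [0, 0, 0, 0, 0, 0],
    [0, 0, 0, 0, 0, 0],
    [0, 0, 0, 0, 0, 0],
  ],
)

```text
clock: 13.75
eef_pos: [601.0, 28.0, 269.4]
eef_rot: [-0.0, 1.0, -0.0, 0.001]
ft_force: [4.9, 4.2, 1.2]
opening: 13.0
finger_force: 41.9
```

arm_command(
  increments=[
    [0, 0, 0, 0, 0, 0],
    [0, 0, 0, 0, 0, 0],
    [0, 0, 0, 0, 0, 0],
    [0, 0, 0, 0, 0, 0],
    [0, 0, 0, 0, 0, 0],
  ],
)

```text
clock: 14.25
eef_pos: [601.0, 28.0, 269.4]
eef_rot: [-0.0, 1.0, -0.0, 0.001]
ft_force: [3.6, 3.5, 2.2]
opening: 13.0
finger_force: 41.9
```

Run:
```python
from h import *
g=grab("scene"); s=grab("side"); pickle.dump((g,s),open("w4.pkl","wb"))
cr=lambda a,y,x:cv2.resize(a["pixels"][y:y+130,x:x+130],(400,400),interpolation=cv2.INTER_CUBIC)
cv2.imwrite("pics/w4.png",np.hstack([cr(g,130,220),cr(s,160,200)])[:,:,::-1])
```

```text
(no output)
```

View pics/w4.png

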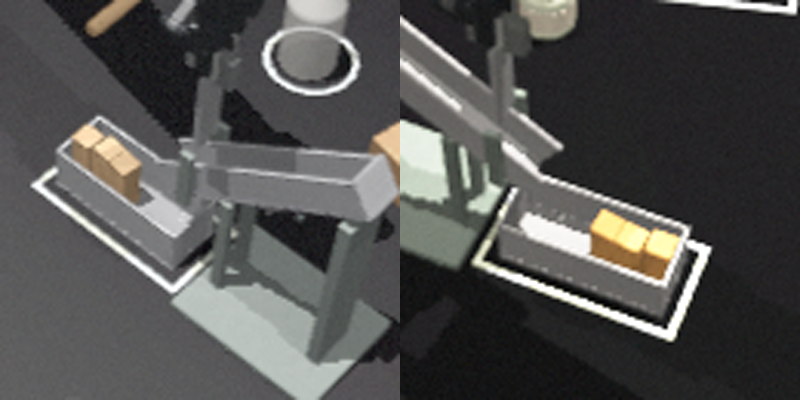

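All three blocks stand in the trough's -x half and the chute is empty. I'll measure the block tops and the trough pose.

Run:
```python
from h import *
for f in pickle.load(open("w4.pkl","rb")):
    C=cloud(f); p=f["pixels"].astype(int); w=(p[...,0]-p[...,2]>40)
    m=w&(abs(C[...,0]-520)<90)&(abs(C[...,1]-28)<50)&(C[...,2]<120)
    X=C[m]; print("blocks",X.min(0).round(),X.max(0).round(),np.percentile(X[:,2],[50,95,99]).round())
    m=~w&(abs(C[...,0]-520)<92)&(abs(C[...,1]-28)<50)&(C[...,2]>46)&(C[...,2]<60)
    X=C[m]; print("rim x",np.percentile(X[:,0],[0.5,99.5]).round(1),"y",np.percentile(X[:,1],[0.5,99.5]).round(1))
```

```text
blocks [444.  14.   7.] [521.  62.  69.] [59. 66. 67.]
rim x [441.4 601.6] y [-5.8 64. ]
blocks [441.  -3.   5.] [532.  59.  70.] [63. 68. 68.]
rim x [437.4 596.4] y [-5.2 62.5]
```

arm_command(
  increments=[
    [0, 0, 0, 0, 0, 0],
    [0, 0, 0, 0, 0, 0],
    [0, 0, 0, 0, 0, 0],
    [0, 0, 0, 0, 0, 0],
    [0, 0, 0, 0, 0, 0],
  ],
  grip=1,
)

```text
clock: 14.85
eef_pos: [600.5, 27.6, 269.1]
eef_rot: [0.0, 1.0, -0.001, -0.0]
ft_force: [-0.5, 0.3, -0.5]
opening: 83.5
finger_force: 0.0
```

arm_command(
  increments=[
    [0, 0, -1, 0, 0, 0],
    [0, 0, -1, 0, 0, 0],
    [-0.5, 0, -1, 0, 0, 0],
    [-1, 0, 0, 0, 0, 0],
    [-1, 0, 0, 0, 0, 0],
  ],
)

```text
clock: 15.35
eef_pos: [550.4, 27.7, 330.2]
eef_rot: [0.0, 1.0, -0.0, 0.001]
ft_force: [-0.2, 0.7, 0.4]
opening: 85.1
finger_force: 0.0
```

arm_command(
  increments=[
    [-1, 0, 0, 0, 0, 0],
    [-1, 0, 0, 0, 0, 0],
    [-1, 0, 0, 0, 0, 0],
    [-1, 0, 0, 0, 0, 0],
    [-1, 0, 0.5, 0, 0, 0],
  ],
)

```text
clock: 15.85
eef_pos: [450.5, 27.8, 320.6]
eef_rot: [0.0, 1.0, -0.0, 0.001]
ft_force: [0.6, -0.2, -0.1]
opening: 85.2
finger_force: 0.0
```

arm_command(
  increments=[
    [0, 0, 1, 0, 0, 0],
    [0, 0, 1, 0, 0, 0],
    [0, 0, 1, 0, 0, 0],
    [0, 0, 1, 0, 0, 0],
    [0, 0, 1, 0, 0, 0],
  ],
)

```text
clock: 16.35
eef_pos: [450.6, 27.9, 218.6]
eef_rot: [0.0, 1.0, -0.0, 0.0]
ft_force: [0.1, 0.7, 0.8]
opening: 85.4
finger_force: 0.0
```

arm_command(
  increments=[
    [0, 0, 1, 0, 0, 0],
    [0, 0, 1, 0, 0, 0],
    [0, 0, 1, 0, 0, 0],
    [0, 0, 1, 0, 0, 0],
    [0, 0, 1, 0, 0, 0],
  ],
)

```text
clock: 16.85
eef_pos: [450.7, 27.9, 118.7]
eef_rot: [0.0, 1.0, -0.0, 0.0]
ft_force: [0.3, 0.7, 0.0]
opening: 85.1
finger_force: 0.0
```

arm_command(
  increments=[
    [0, -0.06, 1, 0, 0, 0],
    [0, 0, 0.9, 0, 0, 0],
    [0.6, 0, 0.8, 0, 0, 0],
    [0.9, 0, 0.6, 0, 0, 0],
    [0.6, 0, 0.4, 0, 0, 0],
  ],
)

```text
clock: 17.35
eef_pos: [493.1, 29.0, 44.5]
eef_rot: [0.0, 1.0, -0.0, -0.0]
ft_force: [0.2, 0.6, -0.3]
opening: 85.3
finger_force: 0.0
```

arm_command(
  increments=[
    [0.4, 0, 0.4, 0, 0, 0],
    [0, 0, 0.4, 0, 0, 0],
    [0, 0, 0, 0, 0, 0],
  ],
)

```text
clock: 17.65
eef_pos: [499.4, 29.2, 28.1]
eef_rot: [-0.0, 1.0, -0.0, -0.001]
ft_force: [0.1, 0.8, -0.2]
opening: 85.3
finger_force: 0.0
```

arm_command(
  increments=[
    [0, 0, 0, 0, 0, 0],
    [0, 0, 0, 0, 0, 0],
    [0, 0, 0, 0, 0, 0],
    [0, 0, 0, 0, 0, 0],
    [0, 0, 0, 0, 0, 0],
  ],
  grip=-1,
  squeeze=40,
)

```text
clock: 18.15
eef_pos: [500.6, 29.1, 29.8]
eef_rot: [-0.0, 1.0, -0.0, -0.0]
ft_force: [-3.2, 0.1, 5.8]
opening: 65.1
finger_force: 46.5
```

arm_command(
  increments=[
    [0, 0, -0.1, 0, 0, 0],
    [0, 0, -0.2, 0, 0, 0],
    [0, 0, -0.3, 0, 0, 0],
    [0, 0, -0.2, 0, 0, 0],
    [0, 0, -0.1, 0, 0, 0],
  ],
)

```text
clock: 18.65
eef_pos: [501.0, 29.0, 47.9]
eef_rot: [0.0, 1.0, -0.0, 0.001]
ft_force: [0.1, 0.2, -2.9]
opening: 64.8
finger_force: 45.5
```

Run:
```python
from h import *
g=pickle.load(open("scene.pkl","rb")); s=pickle.load(open("side.pkl","rb"))
print("jar lid",world(g,380*.64,419*.64,85),world(s,386*.64,231*.64,85))
print("spoon",world(g,262*.64,308*.64,8),world(g,193*.64,362*.64,8),"box",world(g,132*.64,475*.64,0),world(g,75*.64,420*.64,80), "tray",world(g,360*.64,462*.64,70))
```

```text
jar lid [ 680.63602355 -223.9910573    85.        ] [ 680.81007629 -229.83567538   85.        ]
spoon [ 309.02856528 -180.20234564    8.        ] [ 314.73980697 -351.19511804    8.        ] box [ 419.87258303 -553.16139696    0.        ] [ 317.83170163 -566.9682772    80.        ] tray [ 704.90157636 -295.14781765   70.        ]
```

arm_command(
  increments=[
    [-0.2, 0, 0, 0, 0, 0],
    [-0.5, 0, 0, 0, 0, 0],
    [-0.6, 0.1, -0.2, 0, 0, 0],
    [-0.5, 0.3, -0.3, 0, 0, 0],
    [-0.2, 0.5, -0.3, 0, 0, 0],
  ],
)

```text
clock: 19.15
eef_pos: [458.5, 11.4, 62.6]
eef_rot: [-0.0, 1.0, 0.0, -0.001]
ft_force: [0.2, -0.1, -3.6]
opening: 65.1
finger_force: 45.5
```

arm_command(
  increments=[
    [0, 0.7, 0, 0, 0, 0],
    [0, 0.8, 0, 0, 0, 0],
    [0, 0.8, 0, 0, 0, 0],
    [0, 0.8, 0, 0, 0, 0],
    [0, 0.8, 0, 0, 0, 0],
  ],
)

```text
clock: 19.65
eef_pos: [460.3, -67.9, 63.4]
eef_rot: [0.0, 1.0, -0.001, 0.0]
ft_force: [0.1, 0.3, -4.1]
opening: 65.1
finger_force: 45.5
```

arm_command(
  increments=[
    [0, 0.8, 0, 0, 0, 0],
    [0, 0.8, 0, 0, 0, 0],
    [0, 0.8, 0, 0, 0, 0],
    [0, 0.8, 0, 0, 0, 0],
    [0, 0.8, 0, 0, 0, 0],
  ],
)

```text
clock: 20.15
eef_pos: [460.2, -148.0, 63.4]
eef_rot: [0.0, 1.0, -0.001, 0.0]
ft_force: [-0.2, -0.3, -3.9]
opening: 65.3
finger_force: 45.5
```

arm_command(
  increments=[
    [0, 0.8, 0, 0, 0, 0],
    [0, 0.8, 0, 0, 0, 0],
    [0, 0.8, 0, 0, 0, 0],
    [0, 0.8, 0, 0, 0, 0],
    [0, 0.8, 0, 0, 0, 0],
  ],
)

```text
clock: 20.65
eef_pos: [460.4, -228.2, 63.2]
eef_rot: [-0.0, 1.0, -0.0, -0.0]
ft_force: [0.0, 0.0, -2.7]
opening: 64.9
finger_force: 45.5
```

arm_command(
  increments=[
    [0, 0.8, 0, 0, 0, 0],
    [0, 0.8, 0, 0, 0, 0],
    [0, 0.8, 0, 0, 0, 0],
    [0, 0.8, 0, 0, 0, 0],
    [0, 0.6, 0, 0, 0, 0],
  ],
)

```text
clock: 21.15
eef_pos: [460.4, -304.5, 63.3]
eef_rot: [0.0, 1.0, -0.001, 0.0]
ft_force: [-0.4, -0.2, -3.3]
opening: 65.4
finger_force: 45.5
```

arm_command(
  increments=[
    [0, 0.4, 0, 0, 0, 0],
    [0, 0.2, 0, 0, 0, 0],
    [0, 0, 0, 0, 0, 0],
  ],
)

```text
clock: 21.45
eef_pos: [460.4, -315.1, 63.2]
eef_rot: [-0.0, 1.0, -0.001, -0.0]
ft_force: [0.8, 1.3, -3.5]
opening: 65.3
finger_force: 45.5
```

arm_command(
  increments=[
    [0.4, 0.4, 0, 0, 0, 0],
    [0.8, 0.7, 0, 0, 0, 0],
    [0.9, 0.8, 0, 0, 0, 0],
    [0.75, 0.7, 0, 0, 0, 0],
    [0.42, 0.37, 0, 0, 0, 0],
  ],
)

```text
clock: 21.95
eef_pos: [527.5, -375.5, 63.5]
eef_rot: [0.001, 1.0, -0.0, 0.001]
ft_force: [0.0, 0.7, -2.9]
opening: 65.0
finger_force: 45.6
```

arm_command(
  increments=[
    [0, 0, 0, 0, 0, -0.101],
    [0, 0, 0, 0, 0, -0.101],
    [0, 0, 0, 0, 0, -0.101],
    [0, 0, 0, 0, 0, -0.101],
    [0, 0, 0, 0, 0, -0.101],
  ],
)

```text
clock: 22.45
eef_pos: [526.3, -374.1, 63.1]
eef_rot: [-0.0, 0.991, 0.133, 0.0]
ft_force: [-0.4, 0.5, -2.7]
opening: 65.4
finger_force: 45.6
```

arm_command(
  increments=[
    [0, 0, 0.3, 0, 0, 0],
    [0, 0, 0.4, 0, 0, 0],
    [0, 0, 0.3, 0, 0, 0],
    [0, 0, 0, 0, 0, 0],
  ],
)

```text
clock: 22.85
eef_pos: [524.9, -373.3, 41.3]
eef_rot: [-0.001, 0.991, 0.131, -0.001]
ft_force: [-0.4, 0.3, -3.9]
opening: 65.4
finger_force: 45.6
```

Run:
```python
from h import *
g=grab("scene"); s=grab("side"); f=grab("wrist")
cr=lambda a,y,x:cv2.resize(a["pixels"][y:y+120,x:x+120],(300,300),interpolation=cv2.INTER_CUBIC)
cv2.imwrite("pics/w5.png",np.hstack([cv2.resize(f["pixels"],(800,600))[:,150:650],np.vstack([cr(g,210,110),cr(s,100,240)])])[:,:,::-1]); print(r.read_state()["eef_pos"],r.read_state()["eef_rot"])
```

```text
[ 525.78526308 -374.41004371   43.26818526] [2.87573495e-05 9.91343110e-01 1.31296752e-01 1.86309875e-05]
```

View pics/w5.png

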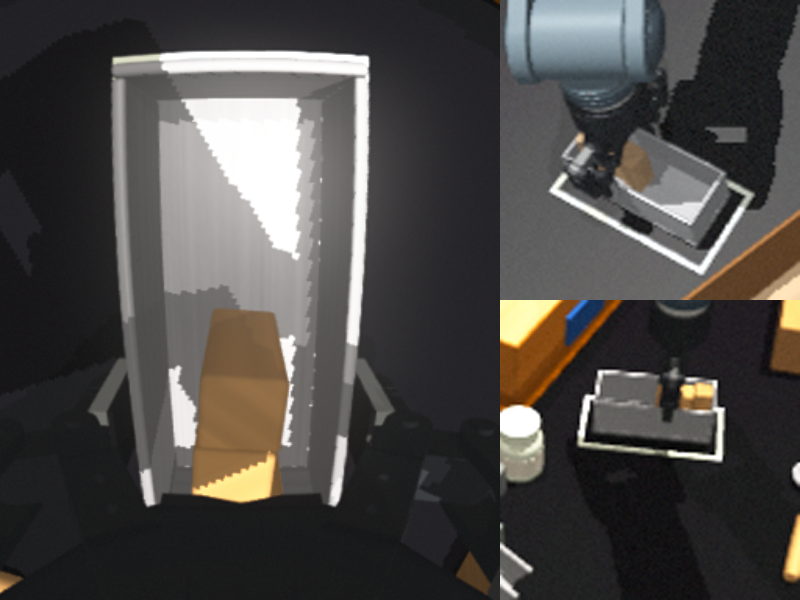

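The trough is aligned over the target outline with all the blocks inside. I'll lower it gently.

arm_command(
  increments=[
    [0, 0, 0.15, 0, 0, 0],
    [0, 0, 0.2, 0, 0, 0],
    [0, 0, 0.15, 0, 0, 0],
    [0, 0, 0.1, 0, 0, 0],
    [0, 0, 0.06, 0, 0, 0],
  ],
)

```text
clock: 23.5
eef_pos: [525.5, -374.2, 29.8]
eef_rot: [-0.0, 0.991, 0.131, -0.0]
ft_force: [-3.3, 2.4, 4.4]
opening: 64.9
finger_force: 46.5
```

arm_command(
  increments=[
    [0, 0, 0.05, 0, 0, 0],
    [0, 0, 0, 0, 0, 0],
  ],
)

```text
clock: 23.7
eef_pos: [525.8, -374.4, 29.8]
eef_rot: [0.0, 0.991, 0.131, -0.0]
ft_force: [-3.1, 1.7, 2.3]
opening: 65.2
finger_force: 46.4
```

Contact. I'll release and rise.

arm_command(
  increments=[
    [0, 0, 0, 0, 0, 0],
    [0, 0, 0, 0, 0, 0],
    [0, 0, 0, 0, 0, 0],
    [0, 0, 0, 0, 0, 0],
    [0, 0, 0, 0, 0, 0],
  ],
  grip=1,
)

```text
clock: 24.2
eef_pos: [525.8, -374.4, 29.1]
eef_rot: [0.0, 0.991, 0.131, 0.0]
ft_force: [0.1, -1.0, 0.8]
opening: 85.6
finger_force: 0.0
```

arm_command(
  increments=[
    [0, 0, -0.3, 0, 0, 0],
    [0, 0, -0.6, 0, 0, 0],
    [0, 0, -1, 0, 0, 0],
    [0, 0, -1, 0, 0, 0],
    [0, 0, -1, 0, 0, 0],
  ],
)

```text
clock: 24.7
eef_pos: [526.0, -374.6, 109.1]
eef_rot: [0.001, 0.991, 0.131, 0.0]
ft_force: [-0.0, -0.7, -0.3]
opening: 85.4
finger_force: 0.0
```

arm_command(
  increments=[
    [0, 0, -1, 0, 0, 0],
    [0, 0, -1, 0, 0, 0],
    [0, 0, -1, 0, 0, 0],
    [0, 0, -1, 0, 0, 0],
    [0, 0, 0, 0, 0, 0],
  ],
)

```text
clock: 25.2
eef_pos: [527.4, -375.9, 192.1]
eef_rot: [0.003, 0.991, 0.131, 0.002]
ft_force: [1.3, -0.2, 0.3]
opening: 85.5
finger_force: 0.0
```

Run:
```python
from h import *
g=grab("scene"); s=grab("side"); f=grab("wrist")
cr=lambda a,y,x:cv2.resize(a["pixels"][y:y+120,x:x+120],(300,300),interpolation=cv2.INTER_CUBIC)
cv2.imwrite("pics/w6.png",np.hstack([cv2.resize(f["pixels"],(800,600))[:,150:650],np.vstack([cr(g,210,110),cr(s,100,240)])])[:,:,::-1])
for q in(g,s):
    C=cloud(q).reshape(-1,3); X=C[(abs(C[:,0]-544)<100)&(abs(C[:,1]+370)<75)&(C[:,2]>47)&(C[:,2]<59)]
    print(cv2.minAreaRect(X[:,:2].astype(np.float32)))
```

```text
((545.1520385742188, -369.2309875488281), (161.1013946533203, 67.33228302001953), 15.428311347961426)
((542.6109619140625, -371.18597412109375), (158.91696166992188, 74.29286193847656), 16.028289794921875)
```

View pics/w6.png

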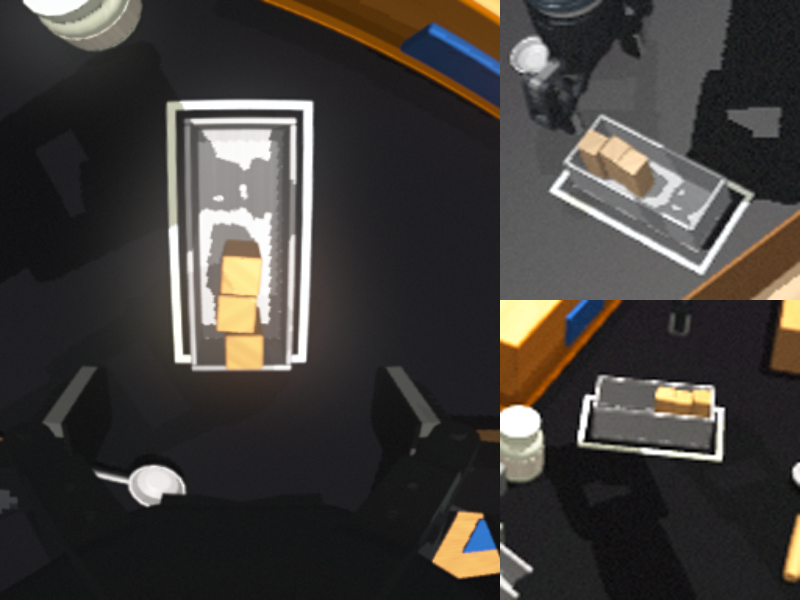

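The trough sits centred in the long outline, about (544, -370) at 15.5°, with all three blocks inside and the gripper clear. I'll hand the job in.

```bash
python3 -c "
from station import r
print(r.sign_off())"
```

```text
the job is handed in; nothing more can be done
None
```

The job is handed in, though the hand-in returned no verdict: the last images show the trough standing squarely in the long outline with all three blocks in it, and no block fell on the bench in any image I took.

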